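# Put the kickstand down and hold the bike frame stub upright

### The arm

A 7-joint arm with a two-finger parallel gripper is mounted at the origin on the work surface; the furniture and walls round the work are solid. World frame = base frame: x ahead of the robot, y to its left, z up, the work surface at z = 0. Lengths are in m, angles in rad, forces in N, time in s.
With the tool pointing down it reaches from about 0.4 to 0.9 m from the base axis. Payload 5.5 kg.
Tool frame: the origin (TCP) lies at the very end of the fingers, on their centre line; the grasp point (between the pads) lies 19 mm behind it; z points along the fingers, y is the line along which they close (so a half turn about z gives the same grasp; the last joint's range is limited). The gripper opens to 85 mm and grips with 20 to 120 N. Pads are 22 mm wide; open, the fingers measure 114 mm over their backs; the gripper's body (76 mm by 85 mm) begins 54 mm behind the grasp point. The pads swing forward as they close: fully open they stand 13 mm farther back than shut.
Start: joints at [-0.888, 0.501, -0.427, 1.55, 0.221, 1.138, -0.21], TCP at [0.265, 0.594, 0.231] pointing down, gripper open.
Joint ranges: [-2.88, 2.88], [-0.31, 2.03], [-1.54, 1.56], [0.2, 2.42], [-1.41, 4.55], [0.19, 2.02], [-2.57, 2.57]. Speed limits (rad/s): [2.57, 2.57, 3.14, 3.14, 3.14, 3.14, 3.14].

### API

Orientations are given as a unit quaternion [w, x, y, z].
In Python, from cell import ctrl gives the robot as it stands.
- The arm moves only by the shell command python3 -m crank 'ROWS' [OPENING] [FORCE]. ROWS is JSON, a list of rows, each a list of 6 numbers: the shift along the tool's x, y, z in cm, then the turn, a rotation vector about the tool's x, y, z in rad. In form: [[tx, ty, tz, rx, ry, rz], ...]. A call has 1 to 20 rows; each row shifts and turns the commanded pose from where the row before left it, along the tool's axes as they then stand; what a row does not reach is not made up. A row lasts 1/10 s, in which the tool goes at most 50 mm and 8.59 degrees, less where a joint would pass 70% of its speed; a pose out of reach is approached as far as the arm can. A call is refused whole if a number of a shift passes 5 or a number of a turn 0.15, either way. A call with a gripper value outside its range is refused whole. OPENING is the finger opening in cm, from 0 to 8.54, set as the call begins (- or left out, the last holds). The fingers move at their own pace and stop on an object; FORCE is the grip in N (left out, the last holds). Time passes only in rows, so rows that do not move let the fingers close. It gives the time, the measured TCP pose, the force, the opening and the grip force at its end, in the units of the state.
- ctrl.state(): the state, without advancing time (a new reading comes with each control period).
- ctrl.snapshot(name): name is "side" or "top"; returns a dict with "image" (420x560x3 uint8, red, green, blue), "mtx" (3x3 intrinsics, pixels), "rvec" (rotation vector, rad) and "tvec" (3), from world to camera coordinates, as OpenCV has them. Camera axes: x right, y down, z forward; pixel columns grow to the right and rows downward; lengths in m; the calibration is good to about 2 mm. A picture is of the moment at which its call begins. There is no depth.
- ctrl.close_job(): hands the job in; it is judged then, once.
The state is a dict: "clock": time; "joint_pos": joint angles; "joint_vel": joint speeds; "effort": joint torques, N m; "position": TCP position; "eef_rot": TCP orientation; "force": force on the tool from outside, world axes, zero at the start; "moment": the same for the moment, N m; "width": finger opening in m; "grasp_force": force on a finger pad.
Only numpy, scipy, OpenCV 4.12 (cv2) and the standard library are available. Lean on these libraries where they do the work, as an engineer would, in place of code of your own. Each camera call takes 0.05 s, during which the arm holds its last target. There are 200 camera calls.

### The job

The e-bike frame stub leans on its rest post and I want to check how far its kickstand's foot clears the base plate. While the frame still leans there, flip the folded kickstand fully down past its over-centre point; then take the frame by its top tube, bring it upright and keep holding it there, and finish while still holding it, because it falls back if let go. Don't let the frame tip over to the kickstand side, and leave the spanner, the black tape and the small screwdriver where they lie.

Things in the scene. Friction and masses are not known exactly. Their poses are not given: they have to be found in the camera images.
- bench_stand: Fixed dark steel base plate, 12 mm thick, own x -95..135, y -125..85 mm. Origin on the bench under the frame's hub; z up, -x the kickstand's end (roughly to the robot; yaw up to 0.4 rad), +y the kickstand side, -y the side the frame leans to. Tipping line: along own x, 12 mm above the origin. Rest post, 15 mm thick, 228 mm high, at x 108, y -87 mm.
- rocker (a joint): Sideways tip of the frame, rad: 0 upright, -0.30 leaning on the rest post (start), positive = towards the kickstand side (+0.30 fallen over). No spring or brake; the battery box on its -y side makes it fall back to -0.30 when let go near upright. Moving it takes about 1 to 2.5 N at the top tube.
- frame: Bicycle frame stub, about 1 kg with its hub: aluminium upright tube (28 mm thick) on a black hub drum (90 mm), black battery box on its -y side, level top tube along own +x. Origin on the tipping line, under the hub; axes as bench_stand's when upright, tipping with the frame.
- top_tube (a point): Middle of the free part of the round top tube, 25 mm thick; grip it here from above, across own y. At x 60, z 225 mm of frame (axes the same); the tube ends at x 130 mm. Beside it at x 108 mm stands the rest post's tip.
- kick_hub (a point): Kickstand pivot, at own x -35, y +50, z 156 mm of frame; the pivot axis is the frame's own y.
- kick_foot (a point): Centre of the kickstand's rubber foot (18 mm across), the end of the 125 mm long, 12 mm thick steel leg. Folded, the leg points to the frame's own -x and 12 degrees up; it swings down in the frame's own x-z plane.
- kickstand (a joint): Kickstand angle, rad: 0 = folded (start), 1.6 = fully down (leg 80 degrees below the own -x direction), both against stops. Spring over-centre at 0.8: below that it snaps back, beyond it the leg snaps down by itself. Pushing it takes about 2 to 4 N on the leg.
- spanner: Bystander: open-ended steel spanner 29 x 185 x 6 mm, flat on the bench; origin under its centre.
- tape_black: Bystander: roll of black tape 57 x 54 x 19 mm on the bench; origin under its centre.
- driver_small: Bystander: small screwdriver 17 x 135 x 20 mm on the bench; origin under its centre.

How it is judged:
On the way, in this order (a step that is already met when the one before it is completed fails the run):
1. the kickstand is flipped fully down while the frame still leans on its rest post (value of joint kickstand above 1.45 rad and value of joint rocker below -0.2 rad), for 0.2 s.
2. the frame is held upright by the gripper, kickstand down (value of joint rocker between -0.08 and 0.08 rad and value of joint kickstand above 1.45 rad and contact force between the fingers and frame above 0.5 N), for 0.5 s.
At the end, for the whole second after the job is handed in: Through the last second: frame still and within 0.08 rad of upright, grasp point within 90 mm of the top tube's middle, fingers pressing on the frame by over 0.5 N, kickstand down (over 1.45 rad), the three bystanders within 30 mm of where they lay (all of step 2 and angular speed of frame below 0.1 rad/s and distance between the grasp point and top_tube below 0.09 m and distance of each of spanner, tape_black, driver_small from where it was at the start of the episode below 0.03 m); the arm keeps its last pose, push and grip.
It fails at once if the frame tips over to the kickstand side (value of joint rocker above 0.16 rad).
It fails at once if a bystander is knocked away (distance of any of spanner, tape_black, driver_small from where it was at the start of the episode above 0.03 m).
It also fails if it takes over 45 s, if anything falls off the work surface, if the arm or the gripper's body presses on something with over 40 N, if the wrist force passes 120 N, or if a joint passes its speed limit or range.

## Working session

There is one attempt and no reset: what is moved stays moved. The work goes in short steps, Python scripts to look and compute and a shell command to move; the robot and the scene stay as the last step left them, time stands still between calls to the robot, and variables do not carry over. Pictures are saved under pics/ and viewed, at most 10 in all, crops included, and the job is handed in when it is done.

```bash
mkdir -p pics; python3 - <<'E'
from cell import ctrl
import cv2,numpy as np,json
s=ctrl.state(); print({k:np.round(v,3).tolist() for k,v in s.items()})
for n in("side","top"):
    d=ctrl.snapshot(n); cv2.imwrite(f"pics/{n}0.png",d["image"][:,:,::-1])
    np.savez(f"{n}.npz",**{k:d[k] for k in("mtx","rvec","tvec")})
    R=cv2.Rodrigues(np.array(d["rvec"],float))[0]; print(n,-R.T@np.array(d["tvec"]).ravel(),R[2])
E
```

```text
{'clock': 0.0, 'joint_pos': [-0.888, 0.502, -0.427, 1.551, 0.221, 1.138, -0.21], 'joint_vel': [0.001, 0.0, -0.001, 0.001, -0.001, -0.001, -0.0], 'effort': [0.001, -56.953, -5.816, -28.093, 0.011, 0.012, 0.0], 'position': [0.265, 0.593, 0.23], 'eef_rot': [-0.0, 0.208, 0.978, -0.001], 'force': [0.019, -0.334, -1.294], 'moment': [0.012, 0.024, -0.006], 'grasp_force': 0.0, 'width': 0.086}
side [ 0.0412469  -0.62729056  0.51163952] [ 0.50017459  0.77855255 -0.37905317]
top [0.42627419 0.10801696 1.0187405 ] [ 0.10810313  0.03491486 -0.99352638]
```

View pics/side0.png

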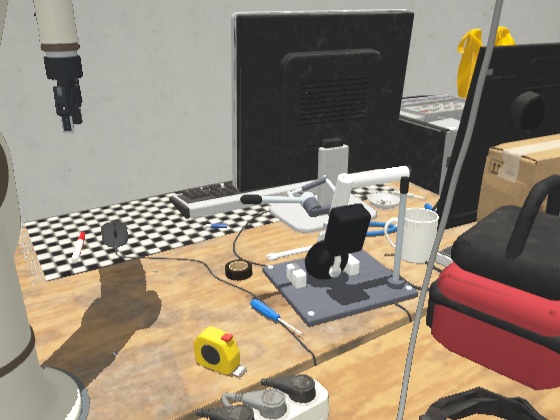

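View pics/top0.png

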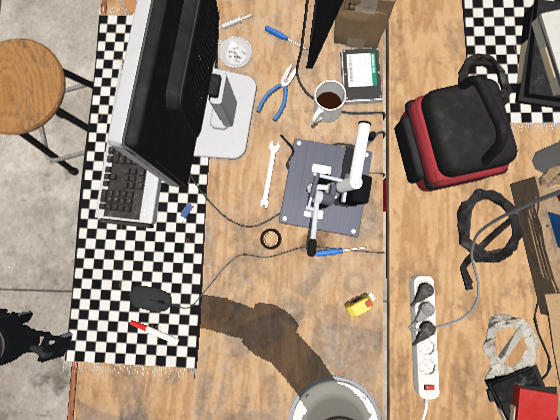

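The side view shows the frame leaning, tube end near (408,173) and folded foot near (250,199). In the top view the plate corners are near (280,228) and (290,138), the foot near (311,249), the spanner near (270,175), the tape near (270,239) and the screwdriver near (335,252). Next I fit the stand pose and overlay it.

```bash
cat > h.py <<'E'
import numpy as np,cv2
from scipy.optimize import least_squares
from scipy.spatial.transform import Rotation as Ro
def cam(n): 
    d=np.load(n+".npz"); return d["rvec"].astype(float),d["tvec"].astype(float),d["mtx"].astype(float)
def proj(n,P):
    r,t,K=cam(n); return cv2.projectPoints(np.array(P,float).reshape(-1,3),r,t,K,None)[0].reshape(-1,2)
def W(p,P,rock=None):
    P=np.array(P,float).reshape(-1,3)
    if rock is not None: P=Ro.from_rotvec([-rock,0,0]).apply(P)+[0,0,.012]   # + = towards +y
    return Ro.from_rotvec([0,0,p[2]]).apply(P)+[p[0],p[1],0]
def foot(k,r=.125):
    a=np.radians(12)-k; return [-.035-r*np.cos(a),.05,.156+r*np.sin(a)]
E
cat > fit.py <<'E'
from h import *
C=np.array([[-.095,.085,.012],[.135,.085,.012],[-.095,-.125,.012],[.135,-.125,.012]])
tip=[.108,-.087,.228]
obs=[("top",C[0],None,(280,228)),("top",C[1],None,(290,138)),("side",C[0],None,(263,267)),("side",C[2],None,(313,321)),("side",C[3],None,(418,290)),
("side",foot(0),-.3,(247,199)),("top",foot(0),-.3,(311,249)),("side",[.13,0,.225],-.3,(408,173)),("top",[.13,0,.225],-.3,(362,123))]
f=lambda p:np.concatenate([(proj(n,W(p,P,r))-o).ravel() for n,P,r,o in obs])
s=least_squares(f,[.55,.1,0],loss="soft_l1",x_scale=[.1,.1,.1]); p=s.x; print(p); print(f(p).reshape(-1,2).round(1))
np.save("p.npy",p)
big=[]
for n in("side","top"):
    im=cv2.imread(f"pics/{n}0.png")
    S=3;x0,y0=(190,150) if n=="side" else(240,110)
    im=cv2.resize(im[y0:y0+185,x0:x0+240],None,fx=S,fy=S,interpolation=cv2.INTER_CUBIC)
    def line(P,r,c): cv2.polylines(im,[np.int32((proj(n,W(p,P,r))-[x0,y0])*S)],False,c,1)
    line(C[[0,1,3,2,0]],None,(0,255,0)); line([[.108,-.087,0],tip],None,(0,255,255))
    line([[0,0,0],[0,0,.225],[.13,0,.225]],-.3,(0,0,255)); line([[-.035,.05,.156],foot(0)],-.3,(255,0,255))
    big.append(im)
cv2.imwrite("pics/ov.png",cv2.resize(np.vstack(big),None,fx=.54,fy=.54,interpolation=cv2.INTER_AREA))
print("foot",W(p,foot(0),-.3),"hub",W(p,[-.035,.05,.156],-.3),"tt",W(p,[.06,0,.225],-.3),"tt up",W(p,[.06,0,.225],0))
E
python3 fit.py
```

```text
[ 0.58344445  0.05681812 -0.12858409]
[[-1.8 -5.4]
 [ 1.7 -0.4]
 [-1.7 -0.2]
 [-1.6  0.3]
 [ 1.6 -0.4]
 [ 0.   0.8]
 [ 1.6  2.9]
 [-0.3 -1.7]
 [-0.1 -2.9]]
foot [[0.42670309 0.07101972 0.20063671]] hub [[0.54894699 0.06295809 0.1758085 ]] tt [[ 0.63442284 -0.0168188   0.22695071]] tt up [[0.64294912 0.04912432 0.237     ]]
```

View pics/ov.png

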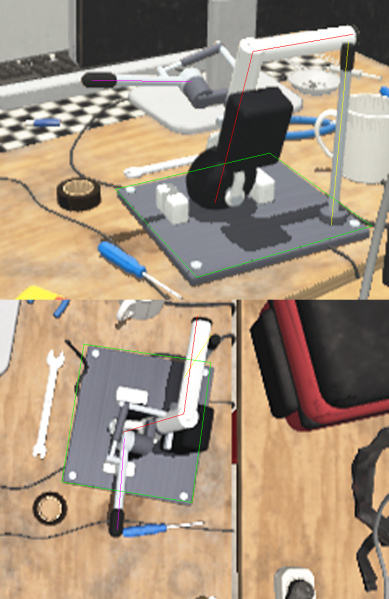

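The overlay matches the frame, leg and plate within a few mm. I work out the approach in tool axes.

```bash
cat > go.py <<'E'
import sys; from h import *; from cell import ctrl
p=np.load("p.npy"); s=ctrl.state(); q=s["eef_rot"]; R=Ro.from_quat([q[1],q[2],q[3],q[0]])
def delta(stand):  # stand-frame TCP target
    t=W(p,stand)[0]; d=R.inv().apply(t-s["position"])*100
    Rt=Ro.from_matrix(np.c_[W(p,[-1,0,0])[0]-[p[0],p[1],0],W(p,[0,1,0])[0]-[p[0],p[1],0],[0,0,-1]])
    return d.round(2), (R.inv()*Rt).as_rotvec().round(3), (Rt.inv().apply(t-s["position"])*100).round(2)
cur=Ro.from_rotvec([0,0,-p[2]]).apply(np.array(s["position"])-[p[0],p[1],0])
print("clock",round(s["clock"],2),"stand pos",cur.round(4),"F",np.round(s["force"],1),"w",s["width"],s["grasp_force"])
for a in sys.argv[1:]: print(a,*delta(eval(a)))
E
python3 go.py "[-.115,-.010,.25]"; python3 -m crank '[[0,0,0,0,0,-0.145],[0,0,0,0,0,-0.145]]' 0 20; python3 go.py "[-.115,-.010,.25]"
```

```text
clock 0.1 stand pos [-0.3848  0.4909  0.2304] F [-0.  -0.7  0.2] w 0.08553467349637682 0.0
[-.115,-.010,.25] [-40.23 -40.23  -1.9 ] [-0.002 -0.    -0.291] [-26.98 -50.09  -1.96]
clock: 0.3
position: [0.2647, 0.5932, 0.2307]
eef_rot: [-0.0, 0.062, 0.998, -0.001]
force: [0.4, -0.9, -0.9]
width: 0.0589
grasp_force: 0.0
clock 0.3 stand pos [-0.3849  0.4911  0.2307] F [ 0.4 -0.9 -0.9] w 0.05890209816715736 0.0
[-.115,-.010,.25] [-26.75 -50.24  -1.88] [-0.001 -0.     0.005] [-26.99 -50.11  -1.93]
```

```bash
python3 -m crank '[[-0.8,-1.5,-0.5,0,0,0],[-1.7,-3.1,-0.5,0,0,0],[-1.7,-3.1,-0.5,0,0,0],[-1.7,-3.1,-0.5,0,0,0],[-1.7,-3.1,0,0,0,0],[-1.7,-3.1,0,0,0,0],[-1.7,-3.1,0,0,0,0],[-1.7,-3.1,0,0,0,0],[-1.7,-3.1,0,0,0,0],[-1.7,-3.1,0,0,0,0],[-1.7,-3.1,0,0,0,0],[-1.7,-3.1,0,0,0,0],[-1.7,-3.1,0,0,0,0],[-1.7,-3.1,0,0,0,0],[-1.7,-3.1,0,0,0,0],[-1.7,-3.1,0,0,0,0],[-0.5,-1.5,0,0,0,0],[0,0,0,0,0,0]]'; python3 go.py "[-.115,-.010,.225]" "[-.115,.021,.1175]"
```

```text
clock: 2.1
position: [0.4665, 0.0643, 0.2513]
eef_rot: [-0.0, 0.069, 0.998, -0.0]
force: [0.4, 0.3, -0.6]
width: -0.0001
grasp_force: 0.0
clock 2.1 stand pos [-0.117  -0.0076  0.2513] F [ 0.4  0.3 -0.6] w -0.00013640112709754375 0.0
[-.115,-.010,.225] [-0.2  -0.24  2.63] [-0.001 -0.    -0.01 ] [-0.2  -0.24  2.63]
[-.115,.021,.1175] [-0.17  2.87 13.37] [-0.001 -0.    -0.01 ] [-0.2   2.86 13.38]
```

```bash
python3 -m crank '[[-0.1,-0.1,1.3,0,0,0],[-0.1,-0.1,1.3,0,0,0],[0,0.2,1,0,0,0],[0,0.25,0.8,0,0,0],[0,0.25,0.8,0,0,0],[0,0.25,0.8,0,0,0],[0,0.25,0.8,0,0,0],[0,0.25,0.8,0,0,0]]'; python3 go.py; python3 - <<'E'
from cell import ctrl
import cv2
cv2.imwrite("pics/s1.png",cv2.resize(ctrl.snapshot("side")["image"][120:340,180:470,::-1],None,fx=2,fy=2))
E
```

```text
clock: 2.9
position: [0.47, 0.0808, 0.1747]
eef_rot: [-0.0, 0.065, 0.998, 0.0]
force: [-2.3, 0.5, 2.4]
width: 0.0004
grasp_force: 1.4
clock 2.9 stand pos [-0.1155  0.0092  0.1747] F [-2.3  0.5  2.4] w 0.000420377152761827 1.3820641860365868
```

View pics/s1.png

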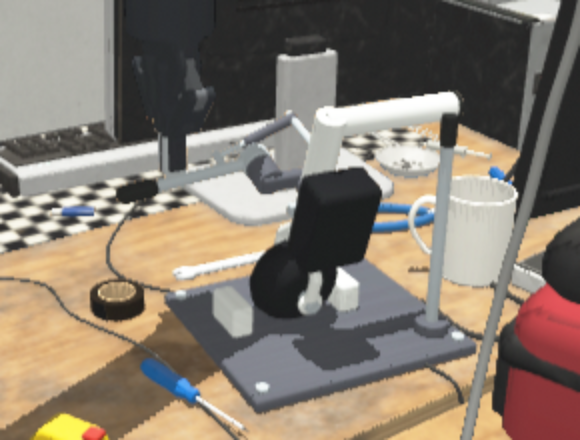

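The closed fingertips at (175,165) are on the leg and pushing it down, and the frame is still leaning. I keep going to below the over-centre point.

```bash
python3 -m crank '[[0,0.25,0.8,0,0,0],[0,0.25,0.8,0,0,0],[0,0.25,0.8,0,0,0],[0,0.25,0.8,0,0,0],[0,0.25,0.8,0,0,0],[0,0.25,0.8,0,0,0],[0,0.25,0.8,0,0,0],[0,0.2,0.8,0,0,0],[0,0,0,0,0,0],[0,0,0,0,0,0],[0,0,0,0,0,0]]'; python3 go.py; python3 - <<'E'
from cell import ctrl
import cv2
cv2.imwrite("pics/s2.png",cv2.resize(ctrl.snapshot("side")["image"][120:340,180:470,::-1],None,fx=2,fy=2))
E
```

```text
clock: 4.05
position: [0.473, 0.0995, 0.1115]
eef_rot: [0.0, 0.065, 0.998, 0.0]
force: [-0.0, 0.5, 0.0]
width: -0.0001
grasp_force: 0.0
clock 4.05 stand pos [-0.115   0.0281  0.1115] F [-0.   0.5  0. ] w -6.583771151662467e-05 0.0
```

View pics/s2.png

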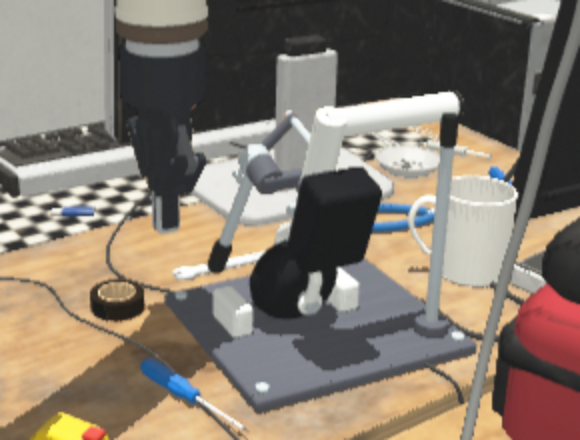

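The leg has snapped down, from pivot (255,170) to foot (217,258), and the frame is still leaning. Checking its angle by projection, and working out the grasp moves.

```bash
python3 - <<'E'
from h import *
p=np.load("p.npy")
for k in(1.3,1.45,1.6): print(k,((proj("side",W(p,foot(k),-.3))-[180,120])*2).round())
E
python3 go.py "[-.115,.028,.31]" "[.06,-.0285-.06,.31]" "[.06,-.2955*.281,.012+.9553*.281]"; python3 -m crank '[[0,0,-2,0,0,0],[0,0,-3.5,0,0,0],[0,0,-3.5,0,0,0],[0,0,-3.5,0,0,0],[0,0,-3.5,0,0,0],[0,0,-3.5,0,0,0],[0,0,-1.5,0,0,0],[0,0,0,0,0,0]]' 5.5 40;  python3 go.py "[.06,-.2955*.281,.012+.9553*.281]"
```

```text
1.3 [[185. 263.]]
1.45 [[200. 265.]]
1.6 [[216. 264.]]
clock 4.1 stand pos [-0.1149  0.0282  0.1117] F [-0.2  1.2  0.2] w -0.00010247285203743216 0.0
[-.115,.028,.31] [-1.000e-02 -1.000e-02 -1.983e+01] [ 0.     0.001 -0.001] [ 1.000e-02 -2.000e-02 -1.983e+01]
[.06,-.0285-.06,.31] [-17.53 -11.64 -19.82] [ 0.     0.001 -0.001] [-17.49 -11.67 -19.83]
[.06,-.2955*.281,.012+.9553*.281] [-17.52 -11.09 -16.87] [ 0.     0.001 -0.001] [-17.49 -11.12 -16.88]
clock: 4.9
position: [0.4743, 0.0998, 0.3245]
eef_rot: [0.003, 0.065, 0.998, 0.001]
force: [0.5, -0.4, 0.3]
width: 0.055
grasp_force: 0.0
clock 4.9 stand pos [-0.1137  0.0287  0.3245] F [ 0.5 -0.4  0.3] w 0.055003897339835496 0.0
[.06,-.2955*.281,.012+.9553*.281] [-17.36 -11.15   4.49] [ 0.002  0.006 -0.001] [-17.37 -11.17   4.41]
```

```bash
python3 -m crank '[[-1,-0.6,0,0,0,0],[-2,-1.3,0,0,0,0],[-2,-1.3,0,0,0,0],[-2,-1.3,0,0,0,0],[-2,-1.3,0,0,0,0],[-2,-1.3,0,0,0,0],[-2,-1.3,0,0,0,0],[-2,-1.3,0,0,0,0],[-1.7,-1.1,0,0,0,0],[-0.7,-0.4,0,0,0,0],[0,0,0,-0.06,0,0],[0,0,0,-0.08,0,0],[0,0,0,-0.08,0,0],[0,0,0,-0.08,0,0],[0,0,0,0,0,0],[0,0,0,0,0,0]]';  python3 go.py "[.06,-.2955*.281,.012+.9553*.281]" "[.06,-.2955*.206,.012+.9553*.206]"; python3 - <<'E'
from cell import ctrl
import cv2,numpy as np
a=[cv2.resize(ctrl.snapshot(n)["image"][y:y+200,x:x+200,::-1],None,fx=2,fy=2) for n,x,y in(("side",270,90),("top",260,60))]
cv2.imwrite("pics/s3.png",np.hstack(a))
E
```

```text
clock: 6.5
position: [0.6302, -0.0345, 0.3202]
eef_rot: [0.009, 0.065, 0.987, 0.149]
force: [0.1, 1.4, 0.5]
width: 0.055
grasp_force: 0.0
clock 6.5 stand pos [ 0.0581 -0.0846  0.3202] F [0.1 1.4 0.5] w 0.05498907468567234 0.0
[.06,-.2955*.281,.012+.9553*.281] [-0.2  -1.02  3.84] [ 0.299 -0.002 -0.003] [-0.19  0.15  3.97]
[.06,-.2955*.206,.012+.9553*.206] [-0.21 -1.01 11.34] [ 0.299 -0.002 -0.003] [-0.19  2.37 11.14]
```

View pics/s3.png

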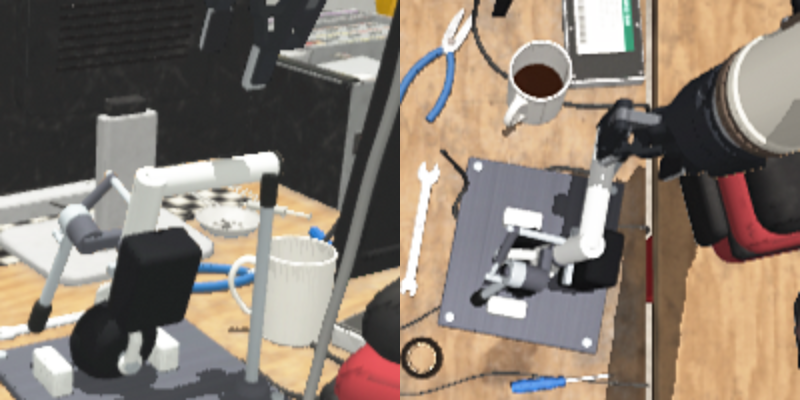

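The gripper leans to the -y side above the tube, with nothing between the fingers and the tube. The mug and post are clear. I descend along the frame's own axis.

```bash
python3 -m crank '[[-0.2,-0.5,1,0,0,0],[0,-0.5,1.5,0,0,0],[0,0,1.5,0,0,0],[0,0,1.5,0,0,0],[0,0,1,0,0,0],[0,0,1,0,0,0],[0,0,0,0,0,0],[0,0,0,0,0,0]]';  python3 go.py "[.06,-.2955*.206,.012+.9553*.206]"; python3 - <<'E'
from cell import ctrl
import cv2,numpy as np
a=[cv2.resize(ctrl.snapshot(n)["image"][y:y+200,x:x+200,::-1],None,fx=2,fy=2) for n,x,y in(("side",290,60),("top",260,60))]
cv2.imwrite("pics/s4.png",np.hstack(a))
E
```

```text
clock: 7.4
position: [0.6345, -0.0217, 0.2467]
eef_rot: [0.01, 0.064, 0.987, 0.149]
force: [0.6, 0.1, -0.1]
width: 0.0546
grasp_force: 0.0
clock 7.4 stand pos [ 0.0607 -0.0714  0.2467] F [ 0.6  0.1 -0.1] w 0.0546363144385303 0.0
[.06,-.2955*.206,.012+.9553*.206] [ 0.07 -0.12  3.93] [ 0.3    0.    -0.001] [0.07 1.05 3.79]
```

View pics/s4.png

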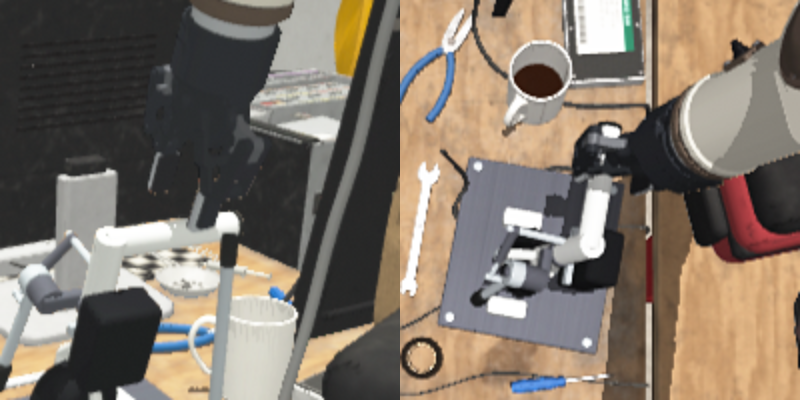

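The fingers straddle the tube; the near fingertip shows at about (203,222). I check that against the projection.

```bash
python3 - <<'E'
from h import *; from cell import ctrl
s=ctrl.state(); q=s["eef_rot"]; R=Ro.from_quat([q[1],q[2],q[3],q[0]]); P=np.array(s["position"])
pts=[P+R.apply([0,y,z]) for y,z in((0,0),(-.033,-.005),(.033,-.005))]
print(((proj("side",pts)-[290,60])*2).round(), ((proj("top",pts)-[260,60])*2).round())
p=np.load("p.npy"); print(((proj("side",W(p,[[0,0,.225],[.06,0,.225],[.13,0,.225],[.06,-.0125,.225]],-.3))-[290,60])*2).round())
E
```

```text
[[177. 213.]
 [200. 229.]
 [158. 188.]] [[203. 179.]
 [235. 185.]
 [176. 171.]]
[[112. 244.]
 [171. 234.]
 [235. 223.]
 [179. 242.]]
```

Consistent. I go down the rest and grip.

```bash
python3 -m crank '[[0,-0.1,1,0,0,0],[0,0,1,0,0,0],[0,0,1,0,0,0],[0,0,0.8,0,0,0],[0,0,0,0,0,0]]'; python3 -m crank '[[0,0,0,0,0,0],[0,0,0,0,0,0],[0,0,0,0,0,0],[0,0,0,0,0,0],[0,0,0,0,0,0],[0,0,0,0,0,0],[0,0,0,0,0,0]]' 1 40;  python3 go.py "[.06,-.2955*.206,.012+.9553*.206]"
```

```text
clock: 8.0
position: [0.6345, -0.0107, 0.2081]
eef_rot: [0.008, 0.064, 0.987, 0.149]
force: [-0.7, -0.3, 0.2]
width: 0.0547
grasp_force: 0.0
clock: 8.7
position: [0.636, -0.0123, 0.2106]
eef_rot: [0.01, 0.064, 0.987, 0.149]
force: [-2.0, -4.2, 3.5]
width: 0.0239
grasp_force: 39.6
clock 8.7 stand pos [ 0.061  -0.0618  0.2106] F [-2.  -4.2  3.5] w 0.0238864340850607 39.63241517543793
[.06,-.2955*.206,.012+.9553*.206] [0.1  0.04 0.2 ] [ 0.3    0.001 -0.002] [0.1  0.09 0.18]
```

```bash
python3 -m crank '[[0,0.21,0,0.01,0,0],[0,0.42,0,0.02,0,0],[0,0.42,0,0.02,0,0],[0,0.42,0,0.02,0,0],[0,0.42,0,0.02,0,0],[0,0.42,0,0.02,0,0],[0,0.42,0,0.02,0,0],[0,0.21,0,0.01,0,0],[0,0,0,0,0,0]]'; python3 go.py "[.06,0,.218]"
```

```text
clock: 9.6
position: [0.641, 0.0183, 0.2172]
eef_rot: [0.007, 0.064, 0.995, 0.079]
force: [4.6, -2.4, -1.7]
width: 0.0238
grasp_force: 39.8
clock 9.6 stand pos [ 0.062  -0.0308  0.2172] F [ 4.6 -2.4 -1.7] w 0.023778223760552296 39.814762473106384
[.06,0,.218] [0.2  3.05 0.41] [0.159 0.003 0.001] [ 0.2   3.08 -0.08]
```

```bash
python3 -m crank '[[0,0.21,0,0.01,0,0],[0,0.42,0,0.02,0,0],[0,0.42,0,0.02,0,0],[0,0.42,0,0.02,0,0],[0,0.42,0,0.02,0,0],[0,0.42,0,0.02,0,0],[0,0.42,0,0.02,0,0],[0,0.42,0,0.02,0,0],[0,0.1,0,0.01,0,0],[0,0,0,0,0,0],[0,0,0,0,0,0],[0,0,0,0,0,0],[0,0,0,0,0,0],[0,0,0,0,0,0],[0,0,0,0,0,0],[0,0,0,0,0,0]]'; python3 go.py "[.06,0,.218]"; python3 - <<'E'
from cell import ctrl
from h import *
p=np.load("p.npy");a=[]
for n,x,y in(("side",220,110),("top",240,100)):
    im=ctrl.snapshot(n)["image"][y:y+200,x:x+200,::-1].copy(); im=cv2.resize(im,None,fx=2,fy=2)
    for P,c in(([[0,0,0],[0,0,.225],[.13,0,.225]],(0,0,255)),([[-.035,.05,.156],foot(1.6)],(255,0,255))):
        cv2.polylines(im,[np.int32((proj(n,W(p,P,0))-[x,y])*2)],False,c,1)
    a.append(im)
cv2.imwrite("pics/s5.png",np.hstack(a))
E
```

```text
clock: 11.2
position: [0.646, 0.0491, 0.2191]
eef_rot: [0.002, 0.065, 0.998, -0.0]
force: [12.7, -3.2, -7.8]
width: 0.0236
grasp_force: 39.9
clock 11.2 stand pos [0.063  0.0004 0.2191] F [12.7 -3.2 -7.8] w 0.023649784665870664 39.904747009277344
[.06,0,.218] [ 0.31 -0.04  0.11] [-0.     0.005 -0.001] [ 0.3  -0.04  0.11]
```

View pics/s5.png

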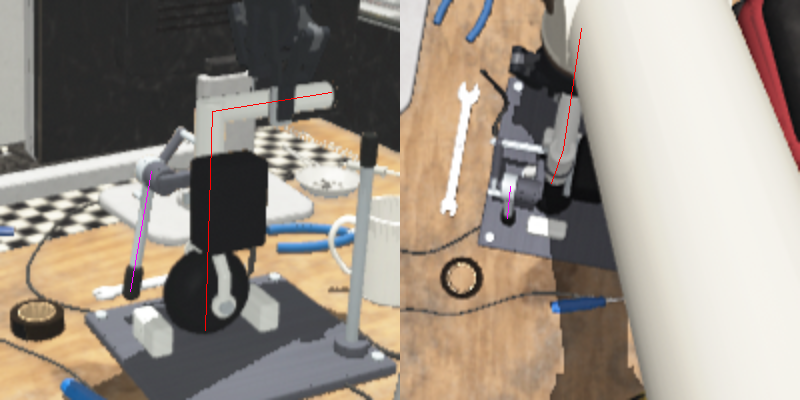

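The frame stands upright: the overlay lines run along the tubes, with the top tube from (212,110) to (330,93). The leg is down with its foot at (132,282), the grip is firm, and the bystanders have not moved.

```bash
python3 -m crank '[[0,0,0,0,0,0],[0,0,0,0,0,0],[0,0,0,0,0,0],[0,0,0,0,0,0]]'; python3 -c "
from cell import ctrl
print(ctrl.close_job())"
```

```text
clock: 11.7
position: [0.646, 0.0492, 0.2191]
eef_rot: [0.002, 0.065, 0.998, -0.0]
force: [12.1, -2.7, -7.8]
width: 0.0238
grasp_force: 39.9
the job is handed in; nothing more can be done
None
```

The job is handed in at about 11.7 s: the kickstand was flipped fully down while the frame leaned, and the frame is now upright and still held by its top tube at about 40 N, with the spanner, tape and screwdriver where they lay in the last pictures; the hand-in gave back no verdict.

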